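# Isolate the bead tumbler and take off its hold-down cap

### The job

Turn the bead tumbler off at its bench isolator, and do not touch the cap until it is off. Then unscrew the black cap that holds the tumbler's lid down - nobody remembers whether its thread is right- or left-handed, so if it stops dead one way turn it the other - and lift it straight up off its stub. Finish with the cap still in the gripper, held upright and still about a hand's breadth (10 cm) above the lid, with the isolator off and the lid and everything else on the bench left where they were.

Things in the scene. Friction and masses are not known exactly. Their poses are not given: they have to be found in the camera images.
- isolator: Bench isolator: grey square enclosure 92 x 92 mm, 55 mm high with a white cover plate, face up, fixed to the bench, a black rotary handle in the middle of its top. Origin: centre of its underside. z up; its x axis points to the ON mark (a dash), its y axis to the OFF mark (a ring), a quarter turn apart.
- switch (a joint): Handle angle, rad, growing clockwise seen from above: 0 = OFF (pointer along the isolator's +y), 1.571 = ON (pointer along its +x). Starts ON. An over-centre spring holds it at either end against a stop: it resists with about 0.27 N m leaving its detent, less and less up to mid-travel, and past mid-travel (by 0.15 rad or more) it snaps on into the other detent by itself when let go.
- switch_grip (a point): Middle of the handle's grip bar, on its vertical turning axis, 78 mm above the bench; turns with it. Bar 50 mm long (a pointer nose adds 7 mm at one end), 14 mm thick, 64 to 92 mm above the bench, on a disc of 52 mm diameter whose top is 64 mm above the bench. The point's y axis lies along the bar to the pointer, x across it.
- tumbler: Vibratory bead tumbler fixed to the bench: round grey motor foot of 196 mm diameter, springs, beige bowl of 238 mm diameter up to 184 mm. Origin: centre of its underside, on the vertical axis of bowl, lid, stub and cap.
- stub (a point): Foot of the fixed threaded stub, on the tumbler's axis at the level of the lid's top, 190 mm above the bench. The stub stands 34 mm above it, hidden in the cap, 37 mm over its short, coarse two-start thread. The thread is right-handed (loosens anticlockwise seen from above) or left-handed (clockwise), changing from start to start, and cannot be seen from outside.
- lid: Loose beige round lid on the bowl, 239 mm diameter, 6 mm thick plus 2 mm ribs, 0.3 kg, with a 40 mm hole round the stub. Origin: centre of its underside, 184 mm above the bench; top at 190 mm. Held by the cap and its own weight, with about 1.5 mm of sideways play.
- cap: Black plastic screw cap with 12 grip flats, 56 mm across flats, 58 mm over corners, 40 mm tall, open underneath (34 mm deep, 40 mm bore), 60 to 110 g. Origin: centre of its underside, 190 mm above the bench at the start, where it rests on the lid; z up, yaw is its turning angle. Screwed home, not jammed; cannot be pulled off while the thread is engaged.
- cap_top (a point): Centre of the cap's top face, 40 mm above its underside. Tightening way: stops dead within 0.3 rad. Loosening way: turns easily (under 0.15 N m) and rises 2.4 mm per rad; after 1.8 to 2.2 rad the thread is out and the cap lifts straight off; turned on, it meets a blunt stop 2.3 to 2.6 rad from the start and is still free to lift there.
- tub: White plastic tub with a lid, 80 mm diameter, 85 mm tall, bystander. Origin: centre of its underside.
- spool: Pale thread spool standing upright, foot 64 mm diameter, 100 mm tall, bystander. Origin: centre of its underside.
- bead_tray: Clear open tray of beads 90 x 140 mm, 28 mm high, bystander. Origin: centre of its underside.

How it is judged:
On the way, in this order (a step that is already met when the one before it is completed fails the run):
1. the isolator's handle rests at OFF (value of joint switch between -0.2 and 0.2 rad), for 0.2 s.
2. the cap is lifted clear of its stub, its underside more than 45 mm above the lid (z of cap in the frame of tumbler above 0.235 m), for 0.1 s.
At the end, for the whole second after the job is handed in: Isolator at OFF (within 0.2 rad); the cap gripped by the fingers and carried by nothing else, still, upright within 0.35 rad, its underside over 60 mm above the lid and within 100 mm of the tumbler's axis; lid within 20 mm, bystanders within 30 mm of their starts (all of step 1 and z of cap in the frame of tumbler above 0.25 m and horizontal distance between cap and tumbler below 0.1 m and angle between cap's own z axis and vertical below 0.35 rad and linear speed of cap below 0.03 m/s and contact force between the fingers and cap above 2 N and contact force between cap and lid below 0.1 N and contact force between cap and tumbler below 0.1 N and distance of lid from where it was at the start of the episode below 0.02 m and distance of each of tub, spool, bead_tray from where it was at the start of the episode below 0.03 m); the arm keeps its last pose, push and grip.
It fails at once if the fingers touch the cap while the isolator is not off (contact force between the fingers and cap above 0.5 N and value of joint switch above 0.3 rad).
It fails at once if the lid is shifted or lifted more than 20 mm (distance of lid from where it was at the start of the episode above 0.02 m).
It fails at once if the tub is shoved or knocked more than 30 mm from where it stood (distance of tub from where it was at the start of the episode above 0.03 m).
It fails at once if the spool is shoved or knocked more than 30 mm from where it stood (distance of spool from where it was at the start of the episode above 0.03 m).
It fails at once if the bead tray is shoved or knocked more than 30 mm from where it stood (distance of bead_tray from where it was at the start of the episode above 0.03 m).
It also fails if it takes over 72 s, if anything falls off the work surface, if the arm or the gripper's body presses on something with over 40 N, if the wrist force passes 120 N, or if a joint passes its speed limit or range.

### The arm

A 7-joint arm with a two-finger parallel gripper is mounted at the origin on the work surface. World frame = base frame: x ahead of the robot, y to its left, z up, the work surface at z = 0. Lengths are in m, angles in rad, forces in N, time in s.
With the tool pointing down it reaches from about 0.425 to 0.875 m from the base axis. Payload 4.7 kg.
Tool frame: the origin (TCP) lies midway between the tips of the shut fingers; the grasp point (between the pads) lies 19 mm behind it; z points along the fingers, y is the line along which they close (so a half turn about z gives the same grasp; the last joint's range is limited). The gripper opens to 87 mm and grips with 3 to 60 N. Pads are 19 mm wide; open, the fingers measure 117 mm over their backs; the gripper's body (75 mm by 190 mm) begins 51 mm behind the grasp point.
Start: joints at [-1.211, 0.321, -0.07, 1.45, 0.023, 1.371, -0.057], TCP at [0.22, 0.612, 0.223] pointing down, gripper open.
Joint ranges: [-2.86, 2.86], [-0.3, 2.09], [-1.38, 1.24], [0.06, 2.45], [-1.56, 4.7], [0.09, 2.05], [-2.69, 2.69]. Speed limits (rad/s): [2.57, 2.57, 3.14, 3.14, 3.14, 3.14, 3.14].

### API

Orientations are given as a rotation vector (axis times angle).
In Python, from bench import ctrl gives the robot as it stands.
- The arm moves only by the tool inch_along, called after "Request:" by a JSON object that holds its "method" and its "body". Schema: {"type":"object","properties":{"motion":{"type":"array","items":{"type":"array","items":{"type":"number"},"minItems":5,"maxItems":5},"minItems":1,"maxItems":20},"force":{"type":"number"},"only":{"type":"string"},"quiet":{"type":"boolean"},"lines":{"type":"string"}},"required":["motion"],"additionalProperties":false}. motion is a list of rows, 1 to 20 of them, each of 5 numbers: dx, dy, dz in m, then a turn about the tool's z in rad, then the opening from 0.0 (shut) to 1.0 (fully open); each row is the pose to reach, as a shift and turn from the pose commanded when the call began, along the tool's axes at that moment; what a row does not reach only later rows make up. A row lasts 1/10 s, in which the tool goes at most 0.05 m and 0.15 rad, less where a joint would pass 70% of its speed; a pose out of reach is approached as far as the arm can. The fingers move at their own pace and stop on an object; force is the grip in N (left out, the last holds). Time passes only in rows, so rows that do not move let the fingers close. The tool returns the time, the measured TCP pose, the force, the opening and the grip force at its end. only (a regular expression) keeps the lines of the reply that match it, lines (a string "A,B") keeps lines A to B, and quiet returns only ok. Input that does not fit is refused with a message, and nothing moves.
- ctrl.get_state(): the state, without advancing time (a new reading comes with each control period).
- ctrl.get_image(name): name is "scene" or "top"; returns the picture (420x560x3 uint8, red, green, blue); there is no depth.
- ctrl.camera_model(name): a dict with "vertical_fov" (degrees; the focal length in pixels is half the picture's height over the tangent of half this angle, whatever the lens; pixels are square), "cx", "cy" (the principal point, pixels), "rvec" (rotation vector, rad) and "tvec" (3), from world to camera coordinates, as OpenCV has them. Camera axes: x right, y down, z forward; pixel columns grow to the right and rows downward; lengths in m; the calibration is good to about 2 mm. A picture is of the moment at which its call begins. camera_model takes no time and is no camera call.
- ctrl.close_job(): hands the job in; it is judged then, once.
The state is a dict: "time": time; "joint_positions": joint angles; "qd": joint speeds; "joint_torque": joint torques, N m; "position": TCP position; "tool_rot": TCP orientation; "ft_force": force on the tool from outside, world axes, zero at the start; "torque": the same for the moment, N m; "grip_width": opening from 0.0 (shut) to 1.0 (fully open); "grip_force": force on a finger pad.
Only numpy, scipy, OpenCV 4.12 (cv2) and the standard library are available. Lean on these libraries where they do the work, as an engineer would, in place of code of your own. Each camera call takes 0.05 s, during which the arm holds its last target. There are 200 camera calls.

## Working session

There is one attempt and no reset: what is moved stays moved. The work goes in short steps, Python scripts to look and compute and a tool call to move; the robot and the scene stay as the last step left them, time stands still between calls to the robot, and variables do not carry over. Pictures are saved under pics/ and viewed, at most 10 in all, crops included, and the job is handed in when it is done.

```bash
ls; mkdir -p pics
```

Run:
```python
from bench import ctrl
import cv2
for n in("scene","top"):
    cv2.imwrite(f"pics/{n}0.png",ctrl.get_image(n)[:,:,::-1]); print(n,ctrl.camera_model(n))
s=ctrl.get_state(); print(s)
```

```text
bench.py
pics
scene {'vertical_fov': 50.805265075380504, 'cx': 278.0333896913703, 'cy': 215.6588391344519, 'rvec': array([ 1.94041288,  1.2501772 , -0.58062504]), 'tvec': array([-0.29228628, -0.24063768,  1.73313784])}
top {'vertical_fov': 42.45369427545177, 'cx': 276.2883920873537, 'cy': 212.6027219664689, 'rvec': array([ 2.16735275, -2.15315096,  0.11605144]), 'tvec': array([-0.00401712,  0.62692848,  1.76184526])}
{'time': 0.1, 'joint_positions': array([-1.21088274,  0.32172457, -0.07006067,  1.45159479,  0.02259967,
        1.37077817, -0.05688358]), 'qd': array([ 1.18748383e-03, -5.97262029e-04,  2.44108728e-04, -1.52215507e-03,
        5.98364895e-04,  4.22796729e-06,  6.80201795e-05]), 'joint_torque': array([-4.99817088e-04, -4.92573667e+01, -4.05964544e-01, -3.13399243e+01,
       -6.40377402e-02,  3.95851058e-02,  7.33568982e-05]), 'position': array([0.22021344, 0.61102142, 0.22156549]), 'tool_rot': array([-5.40431867e-01, -3.09456085e+00,  2.68208768e-03]), 'ft_force': array([ 1.6602486 ,  0.38322005, -0.46798036]), 'torque': array([-0.00991635, -0.0140827 ,  0.01783608]), 'grip_force': 0.0, 'grip_width': 1.0034429431674705}
```

View pics/scene0.png

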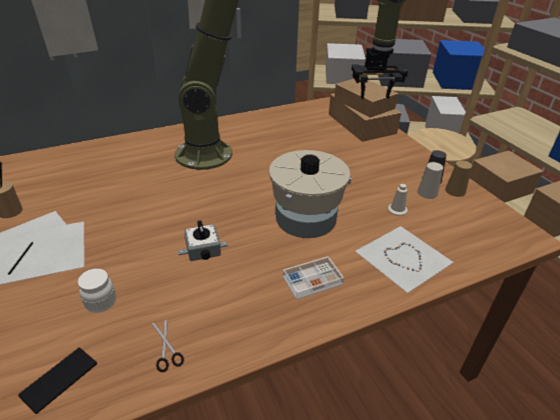

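View pics/top0.png

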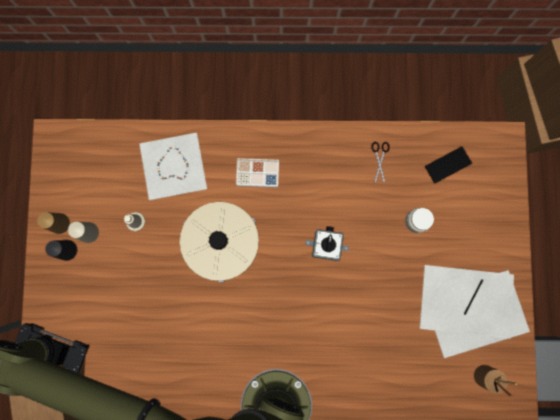

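Scene: isolator at about (203,240) in the scene view and (328,244) in the top view. Tumbler cap is at (310,164) / (219,240), the spool at (134,221) in the top view, the tub at (420,220) and the tray at (257,172). Next I'll zoom in on the isolator and measure.

Create h.py:
```python
import numpy as np, cv2
from bench import ctrl
def cam(n):
    m=ctrl.camera_model(n); f=210/np.tan(np.radians(m["vertical_fov"])/2)
    K=np.array([[f,0,m["cx"]],[0,f,m["cy"]],[0,0,1]]); return K,cv2.Rodrigues(m["rvec"])[0],m["tvec"]
def plane(n,uv,z):
    K,R,t=cam(n); d=R.T@np.linalg.inv(K)@np.array([*uv,1]); c=-R.T@t
    return c+d*(z-c[2])/d[2]
def pix(n,p):
    K,R,t=cam(n); q=K@(R@np.asarray(p)+t); return q[:2]/q[2]
def blobs(n,img,mask,roi,amin=15):
    u0,v0,u1,v1=roi; k,l,s,c=cv2.connectedComponentsWithStats(mask[v0:v1,u0:u1].astype(np.uint8))
    return [(s[i,4],c[i]+[u0,v0],s[i,:4]+[u0,v0,0,0]) for i in range(1,k) if s[i,4]>=amin]
```

Run:
```python
from h import *
t=cv2.imread("pics/top0.png"); s=cv2.imread("pics/scene0.png")
a=cv2.resize(t[220:270,300:356],None,fx=7,fy=7,interpolation=cv2.INTER_CUBIC)
b=cv2.resize(s[215:265,175:231],None,fx=7,fy=7,interpolation=cv2.INTER_CUBIC)
cv2.imwrite("pics/z0.png",np.hstack([a,b]))
g=t.max(2)
for r,z in(((205,226,233,254),.23),((300,220,356,270),.09)):
    for A,c,bb in blobs("top",t,g<50,r): print(A,c,bb,plane("top",c,z))
w=(t.min(2)>140)
for A,c,bb in blobs("top",t,w,(300,220,356,270)): print("w",A,c,bb,plane("top",c,.055))
lid=(t[:,:,2]>130)&(t[:,:,2].astype(int)-t[:,:,0]>15)&(t[:,:,1]>110)
for A,c,bb in blobs("top",t,lid,(170,190,270,290),500): 
    print("lid",A,c,bb,plane("top",bb[:2]+bb[2:]/2,.19))
for uv,z in(((420,220),.085),((134,221),.05),((257,172),.02)): print(plane("top",uv,z))
g=s.max(2)
for A,c,bb in blobs("scene",s,g<50,(290,145,330,180)): print("cap s",A,c,bb,plane("scene",c,.21))
```

```text
226 [217.86725664 240.03097345] [210 232  17  17] [0.52238508 0.17048476 0.23      ]
22 [329.31818182 228.63636364] [327 227   6   4] [ 0.57000498 -0.17084913  0.09      ]
121 [327.8677686  244.60330579] [322 238  13  13] [ 0.51872489 -0.16599575  0.09      ]
w 434 [327.73502304 244.62903226] [315 231  27  28] [ 0.52055751 -0.16869004  0.055     ]
lid 5273 [219.15512991 238.95619192] [170 199 100  84] [0.52197711 0.16855122 0.19      ]
[ 0.6002209  -0.46349131  0.085     ]
[0.59450266 0.4688843  0.05      ]
[0.76654317 0.06640795 0.02      ]
cap s 295 [309.47118644 164.35932203] [301 155  18  19] [0.52416499 0.17539097 0.21      ]
```

View pics/z0.png

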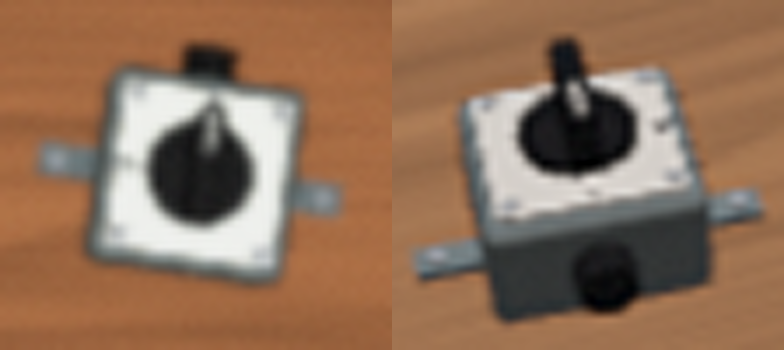

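The crops show the pointer (white tick at about (213,110) in the left crop) pointing up-image, which is ON ≈ world +x, turned slightly clockwise. The OFF mark is at the left (128,160). Next: plate centre and yaw from its contour, plus a cross-check of the cap across the two views.

Run:
```python
from h import *
t=cv2.imread("pics/top0.png"); s=cv2.imread("pics/scene0.png")
m=np.zeros(t.shape[:2],np.uint8); m[225:265,308:350]=(t.min(2)>140)[225:265,308:350]
m=cv2.morphologyEx(m,cv2.MORPH_OPEN,np.ones((3,3)))
c=max(cv2.findContours(m,0,2)[0],key=cv2.contourArea); r=cv2.minAreaRect(c)
P=np.array([plane("top",p,.055) for p in cv2.boxPoints(r)]); e=np.diff(np.vstack([P,P[:1]]),axis=0)
print("plate",plane("top",r[0],.055),P.mean(0),np.linalg.norm(e,axis=1),np.arctan2(e[:,1],e[:,0]))
# disc hole in plate
h=np.zeros_like(m); h[236:256,318:340]=(t.max(2)<70)[236:256,318:340]
c=max(cv2.findContours(h,0,2)[0],key=cv2.contourArea); print("disc circ",cv2.minEnclosingCircle(c),plane("top",cv2.fitEllipse(c)[0],.066))
# disc+plate checks in scene: predicted pixels
for p in((.519,-.168,.064),(.519,-.168,.092),(.5224,.1705,.23)): print(pix("scene",p),pix("top",p))
# cap triangulation of blob centroids
def proj(n): K,R,tt=cam(n); return K@np.c_[R,tt]
X=cv2.triangulatePoints(proj("top"),proj("scene"),np.array([217.87,240.03]),np.array([309.47,164.36])); print(X[:3].T/X[3])
q=ctrl.get_state(); R=cv2.Rodrigues(q["tool_rot"])[0]; p=q["position"]
for w in((.40,.40,.35),(.52,-.167,.35),(.52,-.167,.07)): print(w,R.T@(np.array(w)-p))
print(R.round(3))
```

```text
plate [ 0.5213065 -0.1689049  0.055    ] [ 0.52141445 -0.16890044  0.055     ] [0.08232469 0.08130647 0.08224744 0.08088793] [-0.1429606  -1.70685944  2.99353601  1.43573709]
disc circ ((328.3409118652344, 244.01136779785156), 7.019742488861084) [ 0.52062534 -0.16829998  0.066     ]
[199.90202995 231.91695456] [327.7708028  244.95708787]
[199.01032937 224.3994245 ] [328.55068682 244.48738341]
[308.13322256 158.50418733] [217.86218751 240.02587987]
[[0.5240751  0.17366943 0.21022825]]
(0.4, 0.4, 0.35) [-0.24068148 -0.13781359 -0.12817373]
(0.52, -0.167, 0.35) [-0.54575802 -0.63057777 -0.12729725]
(0.52, -0.167, 0.07) [-0.54572949 -0.6300974   0.15270234]
[[-0.941  0.339 -0.   ]
 [ 0.339  0.941 -0.002]
 [-0.    -0.002 -1.   ]]
```

Request:
{"method": "inch_along", "body": {"motion": [[0, 0, -0.13, 0, 1], [0, 0, -0.13, 0, 1], [0, 0, -0.13, 0, 1], [-0.24, -0.138, -0.13, 0.9, 1], [-0.24, -0.138, -0.13, 0.9, 1], [-0.24, -0.138, -0.13, 0.9, 1], [-0.24, -0.138, -0.13, 0.9, 1], [-0.24, -0.138, -0.13, 0.9, 1], [-0.24, -0.138, -0.13, 0.9, 1], [-0.547, -0.6315, -0.13, 2.936, 1], [-0.547, -0.6315, -0.13, 2.936, 1], [-0.547, -0.6315, -0.13, 2.936, 1], [-0.547, -0.6315, -0.13, 2.936, 1], [-0.547, -0.6315, -0.13, 2.936, 1], [-0.547, -0.6315, -0.13, 2.936, 1], [-0.547, -0.6315, -0.13, 2.936, 1], [-0.547, -0.6315, -0.13, 2.936, 1], [-0.547, -0.6315, -0.13, 2.936, 1], [-0.547, -0.6315, -0.13, 2.936, 1], [-0.547, -0.6315, -0.13, 2.936, 1]]}}

```text
time: 2.1
position: [0.5142, -0.1394, 0.3525]
tool_rot: [-3.118, -0.376, -0.001]
ft_force: [0.9, -0.5, -0.1]
grip_width: 1.0
grip_force: 0.0
```

Add to h.py:
```python
def goto(w,yaw=None):
    q=ctrl.get_state(); R=cv2.Rodrigues(q["tool_rot"])[0]; y=np.arctan2(R[1,1],R[0,1])
    print("pos",q["position"].round(4),"yaw_y",round(y,3),"z",R[:,2].round(3),"j7",q["joint_positions"][6].round(3),"t",q["time"])
    print("d",(R.T@(np.array(w)-q["position"])).round(4), None if yaw is None else round(y-yaw,3))
```

```bash
python3 -c "
from h import *
goto((.521,-.1685,.069),-1.711)"
```

```text
pos [ 0.5142 -0.1394  0.3525] yaw_y -1.331 z [ 0.     0.001 -1.   ] j7 -1.094 t 2.1
d [-0.0005  0.03    0.2835] 0.38
```

Request:
{"method": "inch_along", "body": {"motion": [[0, 0, 0, 0, 1], [0, 0, 0, 0, 1], [0, 0, 0, 0, 1]], "lines": "1,3"}}

```text
time: 2.4
position: [0.5144, -0.1359, 0.3521]
tool_rot: [-3.116, -0.389, 0.001]
```

```bash
python3 -c "
from h import *
goto((.521,-.1685,.069),-1.711)"
```

```text
pos [ 0.5144 -0.1359  0.3521] yaw_y -1.322 z [-0.001  0.001 -1.   ] j7 -1.092 t 2.4
d [-0.0015  0.0335  0.2831] 0.389
```

Go down to z=0.13 above the handle, wide open, and look.

Request:
{"method": "inch_along", "body": {"motion": [[-0.0015, 0.0335, 0, 0.389, 1], [-0.0015, 0.0335, 0, 0.389, 1], [-0.0015, 0.0335, 0, 0.389, 1], [-0.0015, 0.0335, 0.2, 0.389, 1], [-0.0015, 0.0335, 0.2, 0.389, 1], [-0.0015, 0.0335, 0.2, 0.389, 1], [-0.0015, 0.0335, 0.2, 0.389, 1], [-0.0015, 0.0335, 0.2, 0.389, 1], [-0.0015, 0.0335, 0.2, 0.389, 1], [-0.0015, 0.0335, 0.2, 0.389, 1]], "lines": "1,4"}}

```text
time: 3.4
position: [0.5234, -0.1701, 0.1555]
tool_rot: [3.134, -0.222, 0.008]
ft_force: [1.1, 0.7, 0.6]
```

```bash
python3 -c "
from h import *
goto((.521,-.1685,.069),-1.711)
s=ctrl.get_image('scene')[:,:,::-1]
cv2.imwrite('pics/s1.png',cv2.resize(s[180:270,140:260],None,fx=5,fy=5,interpolation=2))"
```

```text
pos [ 0.5234 -0.1701  0.1555] yaw_y -1.712 z [ 0.005 -0.    -1.   ] j7 -1.331 t 3.4
d [-0.003  -0.0012  0.0865] -0.001
```

View pics/s1.png

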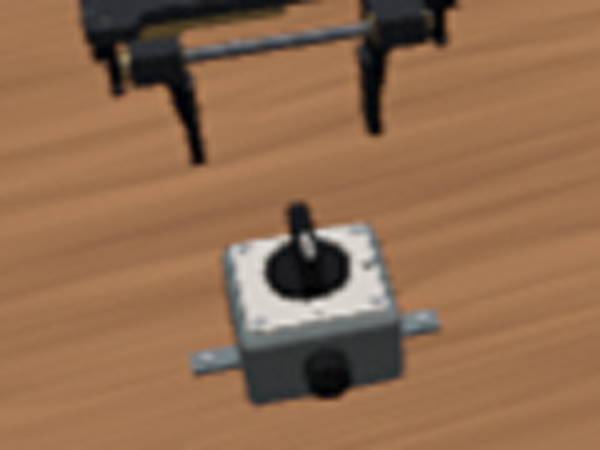

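The fingers, tips at about (198,160) and (373,130) in the crop, straddle the handle bar at (305,235). I'll descend and then close gently.

Request:
{"method": "inch_along", "body": {"motion": [[0, 0, 0, 0, 1], [-0.002, -0.001, 0.07, 0, 1], [-0.002, -0.001, 0.07, 0, 1], [-0.002, -0.001, 0.07, 0, 1], [-0.002, -0.001, 0.07, 0, 1]], "lines": "1,5"}}

```text
time: 3.95
position: [0.5203, -0.1695, 0.084]
tool_rot: [3.133, -0.225, 0.003]
ft_force: [0.5, 0.0, -0.1]
grip_width: 0.999
```

```bash
python3 -c "
from h import *
goto((.521,-.1685,.070),-1.711)"
```

```text
pos [ 0.5203 -0.1695  0.084 ] yaw_y -1.714 z [ 0.002 -0.    -1.   ] j7 -1.279 t 3.95
d [ 0.0005 -0.001   0.014 ] -0.003
```

Request:
{"method": "inch_along", "body": {"motion": [[0, -0.001, 0.014, 0, 1], [0, -0.001, 0.014, 0, 1], [0, -0.001, 0.014, 0, 0], [0, -0.001, 0.014, 0, 0], [0, -0.001, 0.014, 0, 0], [0, -0.001, 0.014, 0, 0], [0, -0.001, 0.014, 0, 0], [0, -0.001, 0.014, 0, 0], [0, -0.001, 0.014, 0, 0], [0, -0.001, 0.014, 0, 0]], "force": 30}}

```text
time: 4.95
position: [0.5194, -0.1681, 0.0686]
tool_rot: [-3.133, 0.225, -0.0]
ft_force: [0.5, 0.4, -0.2]
grip_width: 0.357
grip_force: 0.0
```

```bash
python3 -c "
from h import *
goto((.521,-.1685,.070),-1.711); print(ctrl.get_state()['torque'])"
```

```text
pos [ 0.5194 -0.1681  0.0686] yaw_y -1.714 z [ 0.  0. -1.] j7 -1.268 t 4.95
d [ 0.0016  0.0002 -0.0014] -0.003
[-0.07696703  0.16751092 -0.04056156]
```

Request:
{"method": "inch_along", "body": {"motion": [[0, 0, 0, 0, 0], [0, 0, 0, 0, 0], [0, 0, 0, 0, 0], [0, 0, 0, 0, 0], [0, 0, 0, 0, 0], [0, 0, 0, 0, 0]], "force": 30}}

```text
time: 5.55
position: [0.5197, -0.1659, 0.0686]
tool_rot: [-3.131, 0.222, 0.0]
ft_force: [0.2, 4.8, 1.3]
grip_width: 0.158
grip_force: 30.0
```

```bash
python3 -c "
from h import *
goto((.521,-.1685,.070),-1.711); print(ctrl.get_state()['torque'])"
```

```text
pos [ 0.5197 -0.1659  0.0686] yaw_y -1.713 z [-0.     0.003 -1.   ] j7 -1.268 t 5.55
d [ 0.0016  0.0024 -0.0015] -0.002
[1.02420435 0.16922335 0.00206758]
```

Request:
{"method": "inch_along", "body": {"motion": [[0, -0.002, 0, -0.15, 0], [0, -0.002, 0, -0.3, 0], [0, -0.002, 0, -0.45, 0], [0, -0.002, 0, -0.6, 0], [0, -0.002, 0, -0.75, 0], [0, -0.002, 0, -0.9, 0], [0, -0.002, 0, -1.05, 0], [0, -0.002, 0, -1.2, 0], [0, -0.002, 0, -1.35, 0], [0, -0.002, 0, -1.5, 0], [0, -0.002, 0, -1.55, 0], [0, -0.002, 0, -1.55, 0], [0, -0.002, 0, -1.55, 0], [0, -0.002, 0, -1.55, 0], [0, -0.002, 0, -1.55, 0]], "force": 40}}

```text
time: 7.05
position: [0.5215, -0.1684, 0.0685]
tool_rot: [2.392, 2.028, 0.001]
ft_force: [7.1, -4.7, -6.5]
grip_width: 0.159
grip_force: 40.0
```

```bash
python3 -c "
from h import *
goto((.521,-.1685,.070),-0.14); print(ctrl.get_state()['torque'])"
```

```text
pos [ 0.5215 -0.1684  0.0685] yaw_y -0.164 z [ 0.004 -0.004 -1.   ] j7 0.21 t 7.05
d [-0.0002 -0.0005 -0.0015] -0.024
[-0.63612375 -1.07892609  0.25124303]
```

Request:
{"method": "inch_along", "body": {"motion": [[0, 0, 0, 0, 1], [0, 0, 0, 0, 1], [0, 0, 0, 0, 1], [0, 0, 0, 0, 1], [0, 0, 0, 0, 1], [0, 0, 0, 0, 1], [0, 0, -0.25, 0, 1], [0, 0, -0.25, 0, 1], [0, 0, -0.25, 0, 1], [0, 0, -0.25, 0, 1], [0, 0, -0.25, 0, 1], [0, 0, -0.25, 0, 1], [0, 0, -0.25, 0, 1], [0, 0, -0.25, 0, 1]]}}

```text
time: 8.45
position: [0.519, -0.1658, 0.3171]
tool_rot: [-2.394, -2.031, 0.002]
ft_force: [0.3, 0.8, -0.5]
grip_width: 0.994
grip_force: 0.0
```

```bash
python3 -c "
from h import *
s=ctrl.get_image('scene')[:,:,::-1];t=ctrl.get_image('top')[:,:,::-1]
a=cv2.resize(s[195:275,160:240],None,fx=5,fy=5,interpolation=2);b=cv2.resize(s[135:215,270:350],None,fx=5,fy=5,interpolation=2)
cv2.imwrite('pics/s2.png',np.hstack([a,b])); cv2.imwrite('pics/t2.png',t)
for A,c,bb in blobs('top',t,t.max(2)<50,(205,226,233,254)): print(A,c,bb,plane('top',c,.23))
goto((.5235,.172,.32),.315)"
```

```text
224 [217.81696429 240.02232143] [210 232  17  17] [0.52240962 0.17063356 0.23      ]
pos [ 0.5189 -0.1658  0.3167] yaw_y -0.164 z [-0.003  0.001 -1.   ] j7 0.126 t 8.55
d [ 0.334  -0.0506 -0.0032] -0.479
```

View pics/s2.png

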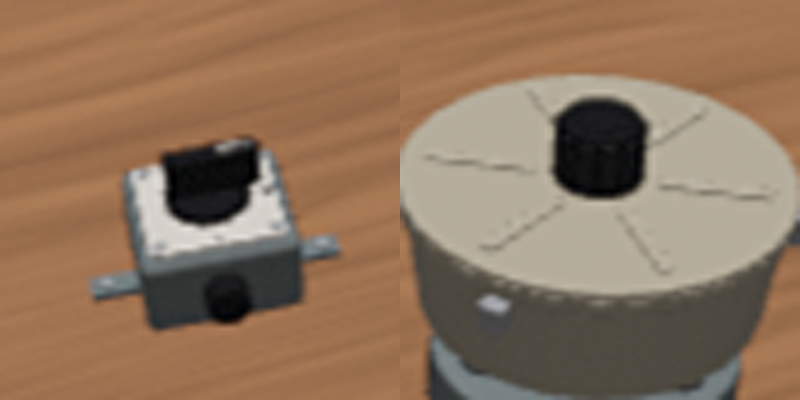

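The left crop shows the pointer, white tick at (235,147), now toward +y, so the isolator is OFF. The right crop shows the cap undisturbed at (600,150). Moving above the cap.

Request:
{"method": "inch_along", "body": {"motion": [[0.3335, -0.05, 0, -0.48, 1], [0.3335, -0.05, 0, -0.48, 1], [0.3335, -0.05, 0, -0.48, 1], [0.3335, -0.05, 0, -0.48, 1], [0.3335, -0.05, 0, -0.48, 1], [0.3335, -0.05, 0, -0.48, 1], [0.3335, -0.05, 0, -0.48, 1], [0.3335, -0.05, 0, -0.48, 1], [0.3335, -0.05, 0, -0.48, 1], [0.3335, -0.05, 0, -0.48, 1], [0.3335, -0.05, 0, -0.48, 1], [0.3335, -0.05, 0, -0.48, 1]], "lines": "1,3"}}

```text
time: 9.75
position: [0.525, 0.1697, 0.3186]
tool_rot: [1.847, 2.541, 0.0]
```

```bash
python3 -c "
from h import *
goto((.523,.1715,.200),.315)"
```

```text
pos [0.525  0.1697 0.3186] yaw_y 0.314 z [ 0.  0. -1.] j7 -0.034 t 9.75
d [ 0.0024 -0.0014  0.1186] -0.001
```

Request:
{"method": "inch_along", "body": {"motion": [[0.0015, -0.001, 0.1, 0, 1], [0.0015, -0.001, 0.1, 0, 1], [0.0015, -0.001, 0.1, 0, 1], [0.0015, -0.001, 0.1, 0, 1], [0.0015, -0.001, 0.1, 0, 1]], "lines": "1,4"}}

```text
time: 10.25
position: [0.5254, 0.1726, 0.2221]
tool_rot: [1.843, 2.541, 0.007]
ft_force: [0.1, 1.1, 0.4]
```

```bash
python3 -c "
from h import *
goto((.523,.1715,.200),.315)
s=ctrl.get_image('scene')[:,:,::-1]
cv2.imwrite('pics/s3.png',cv2.resize(s[105:205,250:370],None,fx=5,fy=5,interpolation=2))"
```

```text
pos [0.5254 0.1726 0.2221] yaw_y 0.315 z [ 0.005  0.002 -1.   ] j7 -0.031 t 10.25
d [-0.0003 -0.0028  0.022 ] 0.0
```

View pics/s3.png

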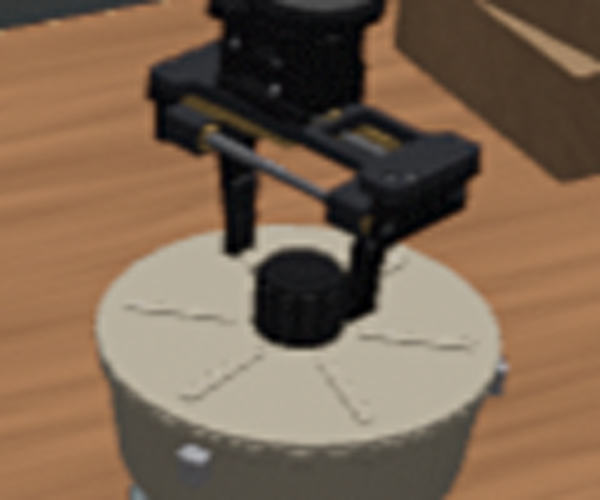

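The fingers, tips at (238,250) and (362,315), straddle the cap at (300,300). Descending the rest and closing.

Request:
{"method": "inch_along", "body": {"motion": [[0, -0.0015, 0.021, 0, 1], [0, -0.0015, 0.021, 0, 1], [0, -0.0015, 0.021, 0, 1], [0, -0.0015, 0.021, 0, 0.4], [0, -0.0015, 0.021, 0, 0.4], [0, -0.0015, 0.021, 0, 0.4], [0, -0.0015, 0.021, 0, 0.4], [0, -0.0015, 0.021, 0, 0.4], [0, -0.0015, 0.021, 0, 0.4], [0, -0.0015, 0.021, 0, 0.4], [0, -0.0015, 0.021, 0, 0.4], [0, -0.0015, 0.021, 0, 0.4], [0, -0.0015, 0.021, 0, 0.4]], "force": 25}}

```text
time: 11.6
position: [0.5229, 0.1722, 0.198]
tool_rot: [1.843, 2.542, 0.003]
ft_force: [5.4, 2.1, -0.3]
grip_width: 0.645
grip_force: 25.0
```

```bash
python3 -c "
from h import *
goto((.523,.1715,.200),.315);print(ctrl.get_state()['torque'])"
```

```text
pos [0.5229 0.1722 0.198 ] yaw_y 0.316 z [ 0.002  0.001 -1.   ] j7 -0.03 t 11.6
d [-0.0006 -0.0002 -0.002 ] 0.001
[ 0.41980134 -1.13483674  0.01239725]
```

Gripped at 56 mm, so the pads are on the flats. Testing anticlockwise first.

Request:
{"method": "inch_along", "body": {"motion": [[0, 0, 0, -0.1, 0.4], [0, 0, 0, -0.2, 0.4], [0, 0, -0.0005, -0.3, 0.4], [0, 0, -0.0005, -0.3, 0.4], [0, 0, -0.0005, -0.3, 0.4]], "force": 25}}

```text
time: 12.1
position: [0.5241, 0.172, 0.1986]
tool_rot: [1.442, 2.787, 0.005]
ft_force: [7.7, 2.4, -2.4]
grip_width: 0.643
grip_force: 25.0
```

```bash
python3 -c "
from h import *
goto((.523,.1715,.200),.315);print(ctrl.get_state()['torque'])"
```

```text
pos [0.5241 0.172  0.1986] yaw_y 0.616 z [ 0.005  0.001 -1.   ] j7 0.268 t 12.1
d [ 0.0002 -0.0011 -0.0014] 0.301
[ 0.40216858 -1.7559402  -0.08013218]
```

Request:
{"method": "inch_along", "body": {"motion": [[0, 0, -0.0003, -0.1, 0.4], [0, 0, -0.0005, -0.2, 0.4], [0, 0, -0.0007, -0.3, 0.4], [0, 0, -0.0007, -0.3, 0.4]], "force": 25}}

```text
time: 12.5
position: [0.5245, 0.1728, 0.1997]
tool_rot: [1.006, 2.971, 0.007]
ft_force: [9.2, 3.0, -1.3]
grip_width: 0.644
grip_force: 25.0
```

```bash
python3 -c "
from h import *
goto((.523,.1715,.200),.315);print(ctrl.get_state()['torque'])"
```

```text
pos [0.5245 0.1728 0.1997] yaw_y 0.918 z [ 0.006  0.002 -1.   ] j7 0.568 t 12.5
d [ 0.0004 -0.002  -0.0003] 0.603
[ 0.70429278 -1.89434664 -0.13005592]
```

Turning freely (low torque, width steady), so the thread is right-handed. Continue to about 2.25 rad in total, following the rise and easing the side load.

Request:
{"method": "inch_along", "body": {"motion": [[-0.001, 0.001, -0.0003, -0.15, 0.4], [-0.001, 0.001, -0.0007, -0.3, 0.4], [-0.001, 0.001, -0.001, -0.45, 0.4], [-0.001, 0.001, -0.0014, -0.6, 0.4], [-0.001, 0.001, -0.0018, -0.75, 0.4], [-0.001, 0.001, -0.0022, -0.9, 0.4], [-0.001, 0.001, -0.0025, -1.05, 0.4], [-0.001, 0.001, -0.0029, -1.2, 0.4], [-0.001, 0.001, -0.0032, -1.35, 0.4], [-0.001, 0.001, -0.0036, -1.5, 0.4], [-0.001, 0.001, -0.004, -1.65, 0.4], [-0.001, 0.001, -0.004, -1.65, 0.4], [-0.001, 0.001, -0.004, -1.65, 0.4]], "force": 25}}

```text
time: 13.8
position: [0.5245, 0.1762, 0.2037]
tool_rot: [-1.5, 2.753, 0.006]
ft_force: [6.0, 9.1, 0.9]
grip_width: 0.646
grip_force: 25.0
```

```bash
python3 -c "
from h import *
goto((.523,.1715,.200),.315);print(ctrl.get_state()['torque'])
s=ctrl.get_image('scene')[:,:,::-1]
cv2.imwrite('pics/s4.png',cv2.resize(s[105:205,250:370],None,fx=5,fy=5,interpolation=2))"
```

```text
pos [0.5245 0.1762 0.2037] yaw_y 2.569 z [ 0.004  0.006 -1.   ] j7 2.207 t 13.8
d [ 0.0048 -0.0012  0.0037] 2.254
[ 2.05245062 -1.29338408 -0.01054944]
```

View pics/s4.png

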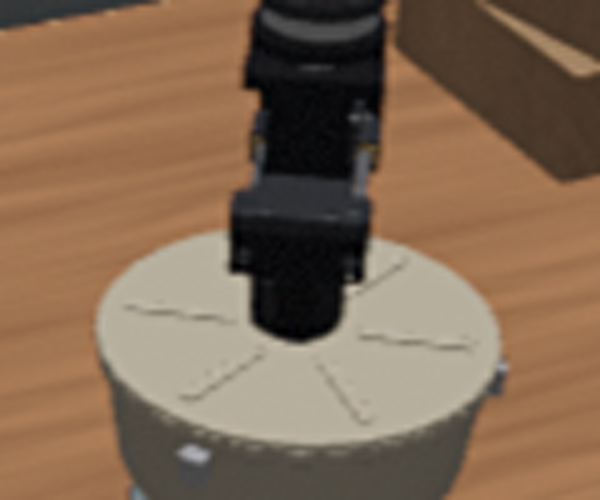

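The lower rim of the cap at (300,330) sits slightly higher, in the gripper. Torque is about 0, so the thread should be out. Small test lift while easing the side load.

Request:
{"method": "inch_along", "body": {"motion": [[-0.002, 0, 0, 0, 0.4], [-0.003, 0, -0.002, 0, 0.4], [-0.003, 0, -0.005, 0, 0.4], [-0.003, 0, -0.008, 0, 0.4], [-0.003, 0, -0.008, 0, 0.4]], "force": 30}}

```text
time: 14.35
position: [0.5244, 0.1763, 0.2104]
tool_rot: [-1.502, 2.759, 0.004]
ft_force: [2.6, 3.6, -1.7]
grip_width: 0.647
grip_force: 30.0
```

```bash
python3 -c "
from h import *
goto((.523,.1715,.200),.315);print(ctrl.get_state()['torque'])"
```

```text
pos [0.5244 0.1763 0.2104] yaw_y 2.568 z [-0.001  0.002 -1.   ] j7 2.204 t 14.35
d [ 0.0048 -0.0015  0.0104] 2.253
[ 1.07580844 -0.52188768  0.04171486]
```

Free. Lift straight up to about 10 cm.

Request:
{"method": "inch_along", "body": {"motion": [[0, 0, -0.01, 0, 0.4], [0, 0, -0.02, 0, 0.4], [0, 0, -0.03, 0, 0.4], [0, 0, -0.04, 0, 0.4], [0, 0, -0.055, 0, 0.4], [0, 0, -0.07, 0, 0.4], [0, 0, -0.08, 0, 0.4], [0, 0, -0.09, 0, 0.4], [0, 0, -0.09, 0, 0.4], [0, 0, -0.09, 0, 0.4], [0, 0, -0.09, 0, 0.4], [0, 0, -0.09, 0, 0.4], [0, 0, -0.09, 0, 0.4], [0, 0, -0.09, 0, 0.4]], "force": 30}}

```text
time: 15.75
position: [0.5249, 0.1744, 0.3004]
tool_rot: [1.499, -2.76, -0.0]
ft_force: [-0.1, 0.1, -0.8]
grip_width: 0.647
grip_force: 30.0
```

```bash
python3 -c "
from h import *
goto((.523,.1715,.200),.315)
s=ctrl.get_image('scene')[:,:,::-1]
cv2.imwrite('pics/s5.png',s)"
```

```text
pos [0.5249 0.1744 0.3004] yaw_y 2.566 z [-0. -0. -1.] j7 2.202 t 15.75
d [ 0.0034 -0.      0.1004] 2.251
```

View pics/s5.png

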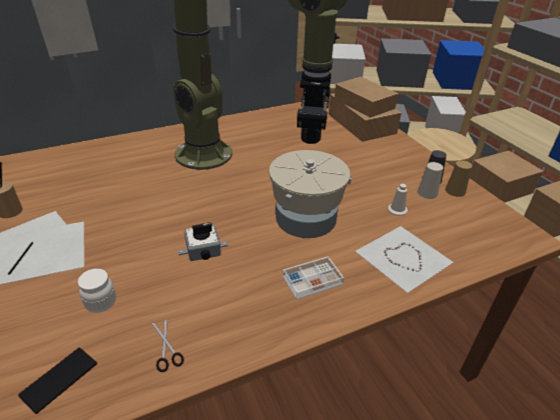

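The stub is bare at (310,166), and the cap is in the gripper at about (311,133), roughly 10 cm up. The isolator is OFF at (203,232), and the lid and bystanders haven't moved. Settle briefly and hand in.

Request:
{"method": "inch_along", "body": {"motion": [[0, 0, 0, 0, 0.4], [0, 0, 0, 0, 0.4], [0, 0, 0, 0, 0.4], [0, 0, 0, 0, 0.4], [0, 0, 0, 0, 0.4]], "force": 30}}

```text
time: 16.3
position: [0.525, 0.1745, 0.3008]
tool_rot: [-1.5, 2.76, 0.0]
ft_force: [0.9, -0.1, -1.6]
grip_width: 0.64
grip_force: 30.0
```

```bash
python3 -c "
from bench import ctrl
print(ctrl.close_job())"
```

```text
the job is handed in; nothing more can be done
None
```

The job is handed in at 16.3 s: isolator off, cap unscrewed anticlockwise (a right-handed thread) and held upright about 10 cm above the lid, and nothing else on the bench appeared to have moved; the hand-in returned no verdict.

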